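Open the squeeze-and-turn canister and park its cap in the tray

TASK

Open the aluminium canister that stands in the black silicone cup: squeeze the two side tabs of its white safety cap inward and, keeping them squeezed, turn the cap anticlockwise until you feel its stop, then lift it off and set it down upright in the pulled-out tray of the grey drawer unit. Be gentle: do not crush the tabs, force or tear at the closure or drop the cap, and leave everything else where it is.

Things in the scene. Friction and masses are not known exactly. Their poses are not given: they have to be found in the camera images.
- cap: White plastic squeeze-and-turn safety cap, loose, on the canister. Round ribbed skirt, 51 mm outer diameter, 35 mm tall, about 65 g. Origin: centre of its lower rim, 88 mm above the desk while on; z up its axis. Two flat upright tabs stand out on its +y and -y sides, 20 mm wide (along x), from 10 to 32 mm above the origin. 1 mm of play sideways; a spring seal lifts it with 4 N; it turns with under 0.1 N m.
- cap_grip (a point): Point on the cap's axis midway between the two tabs, 21 mm above the cap's lower rim: the height to squeeze at. Axes as the cap's. The tabs' outer faces are 62 mm apart when free and 54 mm when both are fully in. The closure is felt, not seen: resistance to the turn before about 0.55 rad means that a tab is not in far enough.
- canister: Aluminium canister, 62 mm in diameter, in a black silicone cup (foot 92 mm, 50 mm tall) whose suction foot holds it to the desk: fixed, it only gives a little in twist (9 N m per rad). Shoulder slopes from 76 to 83 mm above the desk. Origin: centre of the foot; z up. The thin lugs between cap and neck bear at most 40 N of contact force in all (some 30 N of pull or 0.5 N m of turning).
- neck_rim (a point): Centre of the canister's mouth, 116 mm above the desk (neck 34 mm wide, hidden bayonet flanges to 42 mm). The cap turns anticlockwise (from above), without rising, to an open stop felt 0.65 to 1.4 rad from its start, differing each time and shown by no pose. Only the last 0.1 rad before the stop frees its lugs. Stop at 0.15 to 0.25 N m, ease back 0.04 to 0.08 rad (else they bind), lift straight up 30 mm.
- tab_left: The tab on the cap's +y side. It slides straight inward 4 mm to its end stop against a spring, 5 N at first and 13 N at the end. Pushed in by less than about 2.5 mm it blocks the turn; keep both in through the whole turn. Origin: the cap's, shifted toward -y by as much as the tab is in. It cracks if a finger presses it with more than 60 N.
- tab_right: The same tab on the cap's -y side, 4 mm of travel against 5 to 13 N; origin: the cap's, shifted toward +y by as much as the tab is in. It cracks if a finger presses it with more than 60 N. Once the cap is at its open stop the tabs need not be kept in, but lifting by them is easiest.
- tray_floor (a point): Point on the floor of the pull-out tray of the grey plastic drawer unit, on its middle line, 60 mm behind the inside of its front wall, about 66 mm above the desk; x points into the unit, y along the tray's width, z up. The tray is 182 mm wide inside, its walls stand 29 mm above the floor. The part in the open is 126 to 146 mm deep (from the front wall to the unit's case, whose top is 120 mm above the desk).
- tray (a joint): How far the tray is pulled out of the drawer unit, in m (0 shut, 0.16 fully out; starts 0.135 to 0.155). Slides with about 3 N of friction.
- eraser: White eraser block, 18 x 42 x 12 mm, lying in the tray near the case, about 55 mm behind tray_floor. Origin: centre of its underside.
- tape_dispenser: Chrome desk tape dispenser, 135 x 56 x 92 mm, heavy. Origin: centre of its underside, x along its length.
- set_square: Wooden set square lying flat, legs 190 and 110 mm, 5 mm thick. Origin: near its middle, on the underside.
- stapler: Dark stapler, 125 x 34 x 48 mm. Origin: centre of its underside, x along its length.
- jar: Small closed glass jar with a metal lid and no tabs, 54 mm in diameter, 75 mm tall. Origin: centre of its underside.
- mug: White mug, 80 mm in diameter, 85 mm tall, handle on its +y side. Origin: centre of its underside.

How it is judged (in metres and radians):
On the way:
1. the cap is off the canister: held level, its rim higher than the neck (z of cap in the frame of canister above 0.117 m and angle between cap's own z axis and vertical below 0.35 rad and contact force between the fingers and cap above 1 N), for 0.1 s.
At the end, for the whole second after the job is handed in: The cap stands upright (within 0.08 rad) and still on the floor of the tray (within 4 mm of its height), inside its walls and in front of the case, let go; the tray is still out by at least 110 mm (x of cap in the frame of tray_floor between -0.036 and 0.062 m and y of cap in the frame of tray_floor between -0.066 and 0.066 m and z of cap in the frame of tray_floor between -0.004 and 0.004 m and angle between cap's own z axis and vertical below 0.08 rad and linear speed of cap below 0.02 m/s and contact force between the fingers and cap below 0.1 N and value of joint tray above 0.11 m); the robot touches nothing.
It fails at once if a tab is pressed with more than 60 N (it cracks) (contact force between the fingers and tab_left above 60 N or contact force between the fingers and tab_right above 60 N).
It fails at once if the closure is forced: more than 40 N between the cap and the canister (contact force between cap and canister above 40 N).
It fails at once if the cap is dropped: it falls at more than 0.5 m/s out of the fingers (linear speed of cap above 0.5 m/s and contact force between the fingers and cap below 0.1 N).
It fails at once if another thing on the desk is moved by more than 20 mm (distance of any of tape_dispenser, set_square, stapler, jar, mug, eraser from where it was at the start of the episode above 0.02 m).
It also fails if it takes over 72 s, if anything falls off the work surface, if the arm or the gripper's body presses on something with over 40 N, if the wrist force passes 120 N, or if a joint passes its speed limit or range.

ROBOT

A 6-joint arm with a two-finger parallel gripper is mounted at the origin on the work surface. World frame = base frame: x ahead of the robot, y to its left, z up, the work surface at z = 0. Lengths are in m, angles in degrees, forces in N, time in s.
With the tool pointing down it reaches from about 0.25 to 0.725 m from the base axis. Payload 9.7 kg.
Tool frame: the origin (TCP) lies at the very end of the fingers, on their centre line; the grasp point (between the pads) lies 19 mm behind it; x points along the fingers, z is the direction in which the jaws open and shut, and the axes are right-handed (so a half turn about x gives the same grasp; the last joint's range is limited). The gripper opens to 85 mm and grips with 20 to 120 N. Pads are 22 mm wide; open, the fingers measure 114 mm over their backs; the gripper's body (76 mm by 85 mm) begins 54 mm behind the grasp point. The pads swing forward as they close: fully open they stand 13 mm farther back than shut.
Start: joints at [-65.718, 4.979, 10.078, 95.1, 0, 90], TCP at [0.226, -0.501, 0.231] pointing down, gripper open.
Joint ranges: [-179.16, 179.16], [-48.56, 103.87], [-65.8, 70.77], [-126.05, 130.52], [-82.76, 87.17], [-180, 180]. Speed limits (degrees/s): [127.2, 127.2, 147.25, 180, 180, 180].

INTERFACE

Orientations are given as [roll, pitch, yaw] about the fixed x, y, z axes, in that order (R = Rz(yaw) Ry(pitch) Rx(roll)).
In Python, from workcell import sensors, vision, job_done gives the robot as it stands.
- The arm moves only by the tool carry_out, never from a script. Its argument "increments" is a list of rows, each a list of 7 numbers: the turn, a rotation vector about the tool's x, y, z in degrees, then the shift along the tool's x, y, z in mm, then the opening in per cent of the stroke, from 0 (shut) to 100 (fully open). A call has 1 to 12 rows; each row shifts and turns the commanded pose from where the row before left it, along the tool's axes as they then stand; what a row does not reach is not made up. A row lasts 1/8 s, in which the tool goes at most 62.5 mm and 10.7 degrees, less where a joint would pass 70% of its speed; a pose out of reach is approached as far as the arm can. A call is refused whole if a number of a shift passes 62.5 or a number of a turn 10.7, either way. A call with a gripper value outside its range is refused whole. The fingers move at their own pace and stop on an object; "squeeze" is the grip in N (left out, the last holds). Time passes only in rows, so rows that do not move let the fingers close. It gives the time, the measured TCP pose, the force and the opening at its end, in the units of the state.
- sensors.get_obs(): the state, without advancing time (a new reading comes with each control period).
- vision.camera(name): name is "side" or "top"; returns the picture (384x512x3 uint8, red, green, blue); there is no depth.
- vision.calibration(name): a dict with "camera_matrix" (3x3 intrinsics, pixels), "dist" ([k1, k2, p1, p2, k3] as OpenCV has them; the pictures are not rectified), "extrinsics" (4x4, takes a point from world to camera coordinates). Camera axes: x right, y up, looking along -z (the intrinsics and any distortion apply to the point x, -y, -z); pixel columns grow to the right and rows downward; lengths in m; the calibration is good to about 2 mm. A picture is of the moment at which its call begins. calibration takes no time and is no camera call.
- job_done(): hands the job in, once; it reports no verdict.
The state is a dict: "time": time; "q": joint angles; "qd": joint speeds; "joint_efforts": joint torques, N m; "ee_pos": TCP position; "tcp_rot": TCP orientation; "wrist_force": force on the tool from outside, world axes, zero at the start; "torque": the same for the moment, N m; "opening": finger opening in m.
Only numpy, scipy, OpenCV 4.12 (cv2) and the standard library are available. Lean on these libraries where they do the work, as an engineer would, in place of code of your own. Each camera call takes 0.05 s, during which the arm holds its last target.

## Working session

There is one attempt and no reset: what is moved stays moved. The work goes in short steps, Python scripts to look and compute and a tool call to move; the robot and the scene stay as the last step left them, time stands still between calls to the robot, and variables do not carry over. Pictures are saved under pics/ and viewed, and the job is handed in when it is done.

Besides the shell and the picture viewer there is one more tool, called after "Request:" by a JSON object that holds its "api" and its "payload". carry_out: Moves the arm, as the interface text tells. Its arguments: {"type":"object","properties":{"increments":{"type":"array"},"squeeze":{"type":"number"}},"required":["increments"]}

```bash
mkdir -p pics; python3 - <<'E'
from workcell import sensors, vision
import cv2
for n in("side","top"):
    im=vision.camera(n); cv2.imwrite(f"pics/{n}0.png",im[:,:,::-1])
    c=vision.calibration(n); print(n,c)
print(sensors.get_obs())
E
```

```text
side {'camera_matrix': array([[455.59214574,   0.        , 257.92709227],
       [  0.        , 455.59214574, 194.09236131],
       [  0.        ,   0.        ,   1.        ]]), 'dist': array([-0.11622322,  0.        ,  0.        ,  0.        ,  0.        ]), 'extrinsics': array([[-0.99446138, -0.10446088,  0.01159677,  0.59713294],
       [ 0.07190312, -0.5957033 ,  0.7999797 , -0.113791  ],
       [-0.07665835,  0.79638276,  0.59991499, -1.52798539],
       [ 0.        ,  0.        ,  0.        ,  1.        ]])}
top {'camera_matrix': array([[393.23132065,   0.        , 256.05326167],
       [  0.        , 393.23132065, 191.02531164],
       [  0.        ,   0.        ,   1.        ]]), 'dist': array([-0.0233763,  0.       ,  0.       ,  0.       ,  0.       ]), 'extrinsics': array([[ 0.10056387, -0.99490706,  0.00684458, -0.04552169],
       [ 0.97288594,  0.09977349,  0.20865808, -0.58575348],
       [-0.2082783 , -0.01432447,  0.9779647 , -1.10266826],
       [ 0.        ,  0.        ,  0.        ,  1.        ]])}
{'time': 0.1, 'q': array([-6.57177088e+01,  5.00590988e+00,  1.00375689e+01,  9.51016321e+01,
        3.87318877e-04,  8.99982884e+01]), 'qd': array([-0.03009272,  0.01502281,  0.12084088, -0.00530059,  0.00531898,
        0.02023051]), 'joint_efforts': array([ 1.44477108e-04, -5.21564233e+01,  4.65653121e+01,  1.60316663e-02,
       -1.99488034e-05, -1.51923376e-05]), 'ee_pos': array([ 0.22608412, -0.50112906,  0.23066078]), 'tcp_rot': array([179.68114495,  89.93002585, 113.96514758]), 'wrist_force': array([ 1.63478799, -0.41623152,  0.19136312]), 'torque': array([-0.03860692, -0.04557834, -0.02233216]), 'opening': 0.08556434424753429}
```

View pics/side0.png

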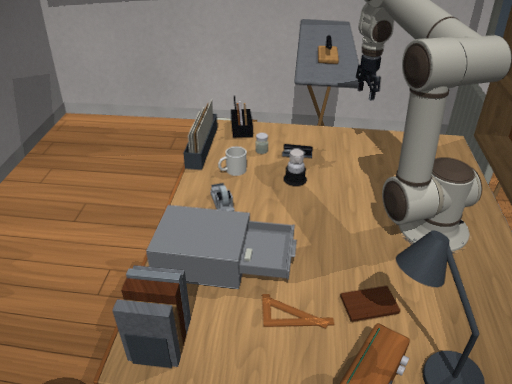

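View pics/top0.png

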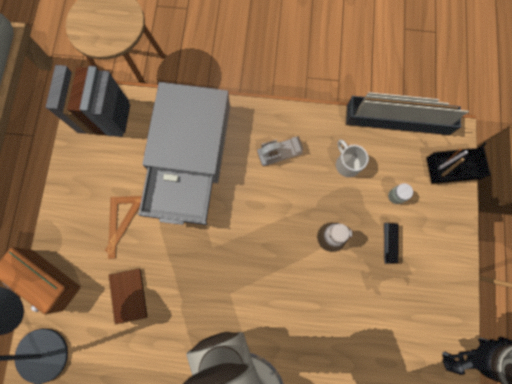

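The side view shows the canister at about (296,166) and the tray at (268,250). In the top view the cap is at (337,235) and the tray at (178,197). Next I'll enlarge both.

```bash
python3 - <<'E'
import cv2, numpy as np
s=cv2.imread("pics/side0.png"); t=cv2.imread("pics/top0.png")
def cr(im,x,y,w,h,f): return cv2.resize(im[y:y+h,x:x+w],None,fx=f,fy=f,interpolation=cv2.INTER_CUBIC)
a=cr(t,312,212,50,50,8); b=cr(s,271,141,50,50,8)
cv2.imwrite("pics/cap_c.png",np.hstack([a,b]))
a=cr(t,130,155,100,75,4); b=cr(s,220,210,90,75,4)
cv2.imwrite("pics/tray_c.png",np.hstack([a,b]))
E
```

```text
(no output)
```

View pics/cap_c.png

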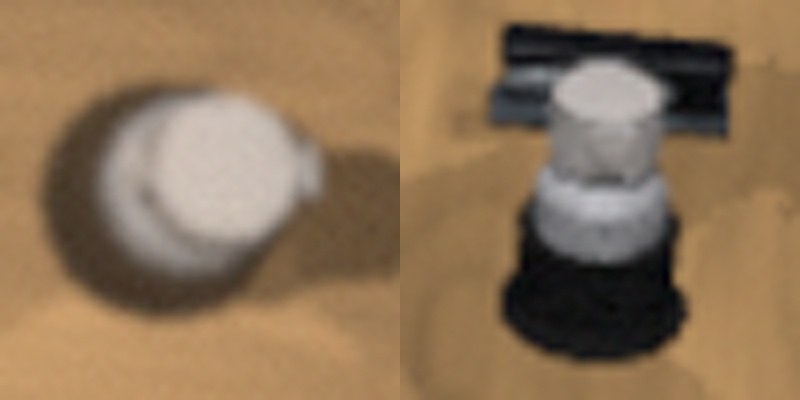

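View pics/tray_c.png

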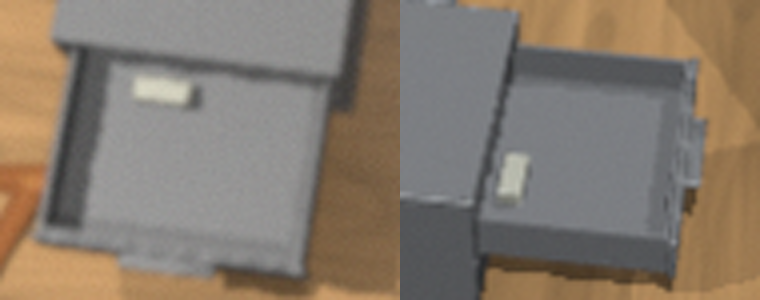

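```bash
cat > h.py <<'E'
import numpy as np, cv2
from workcell import vision
def ray(n,uv):
    c=vision.calibration(n);E=c["extrinsics"]
    p=cv2.undistortPoints(np.array(uv,float).reshape(-1,1,2),c["camera_matrix"],c["dist"]).reshape(-1,2)
    d=np.c_[p[:,0],-p[:,1],-np.ones(len(p))]@E[:3,:3]
    o=-E[:3,:3].T@E[:3,3]
    return o,d/np.linalg.norm(d,axis=1)[:,None]
def plane(n,uv,z):
    o,d=ray(n,uv); return o+d*((z-o[2])/d[:,2])[:,None]
def tri(u1,u2):
    o1,d1=ray("top",[u1]);o2,d2=ray("side",[u2]);d1=d1[0];d2=d2[0]
    s=np.linalg.lstsq(np.c_[d1,-d2],o2-o1,rcond=None)[0]
    a=o1+s[0]*d1;b=o2+s[1]*d2
    return (a+b)/2,np.linalg.norm(a-b)
def proj(n,P):
    c=vision.calibration(n);E=c["extrinsics"]
    q=np.atleast_2d(P)@E[:3,:3].T+E[:3,3]; q=q*[1,-1,-1]
    return cv2.projectPoints(q,np.zeros(3),np.zeros(3),c["camera_matrix"],c["dist"])[0].reshape(-1,2)
E
python3 - <<'E'
from h import *
print(ray("top",[[340,233]])[0],ray("side",[[296,153]])[0])
print(plane("top",[[340.1,233],[336,236]],.123), plane("side",[[271+205/8,141+92/8]],.123))
print(tri([340.1,233],[271+205/8,141+92/8]))
for n,x,y,w,h in(("top",312,212,50,50),("side",278,138,36,36)):
    im=cv2.imread(f"pics/{n}0.png")[y:y+h,x:x+w].astype(float)
    g=np.clip((im-60)*1.3,0,255)if n=="side" else np.clip((im-100)*1.9,0,255)
    cv2.imwrite(f"pics/{n}_e.png",cv2.resize(g.astype(np.uint8),(600,600),interpolation=cv2.INTER_NEAREST))
E
```

```text
[ 0.34478729 -0.00264232  1.20090441] [0.48487474 1.21145258 1.00076702]
[[ 0.48056438 -0.22848565  0.123     ]
 [ 0.47120604 -0.21772555  0.123     ]] [[ 0.48255693 -0.22391636  0.123     ]]
(array([ 0.48178029, -0.22930021,  0.11955404]), np.float64(0.0015578691246284674))
```

View pics/top_e.png

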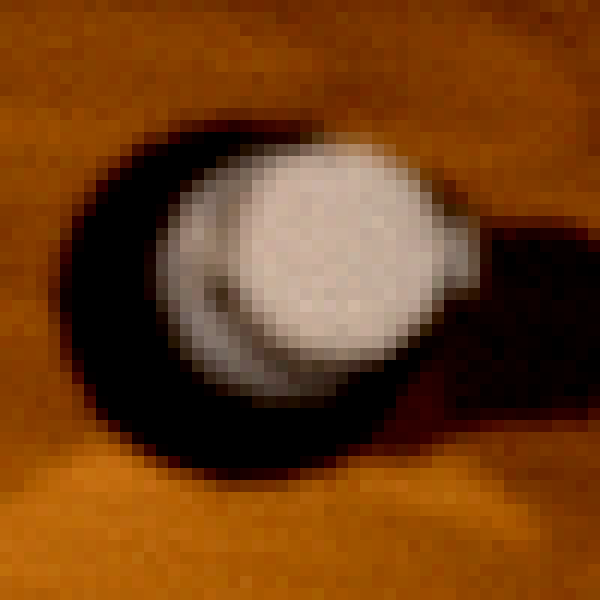

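View pics/side_e.png

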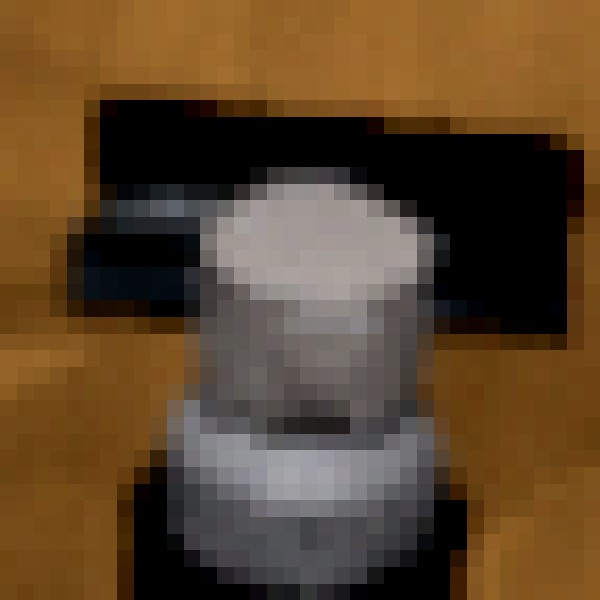

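```bash
python3 - <<'E'
from h import *
im=cv2.imread("pics/top0.png")
print("blue cols 344..356, rows 224..242"); print(im[224:243,344:357,0])
print("left cols 322..334 rows 222..244");print(im[222:245,322:335,0])
s=cv2.imread("pics/side0.png"); print("side cols 288..306 rows 148..166"); print(s[148:168,288:307,0])
E
```

```text
blue cols 344..356, rows 224..242
[[117 100  96  94  91  89  92  93  96  94  94  91  88]
 [144 126 108  93  88  92  92  90  95  91  92  89  90]
 [168 153 132 101  89  88  90  87  93  90  92  88  89]
 [178 172 155 121  96  79  87  89  90  90  94  89  91]
 [180 178 169 145 106  88  84  91  87  93  88  91  92]
 [178 179 175 156 128 100  99  95  85  86  88  89  87]
 [179 178 175 169 146 126 123 110  84  77  73  78  77]
 [183 178 177 172 160 148 138 121  85  62  69  60  57]
 [181 181 179 176 165 158 152 128  87  58  56  58  55]
 [182 180 180 179 169 156 154 132  90  59  52  55  55]
 [179 180 182 179 164 150 153 134  87  59  52  57  59]
 [182 179 179 175 155 134 137 125  84  61  54  55  51]
 [184 178 180 168 140 113 107  96  77  61  57  58  58]
 [179 178 176 155 125  83  74  74  61  59  58  54  58]
 [174 172 158 134  96  69  54  61  56  55  57  52  56]
 [172 159 134 102  75  61  59  53  54  57  59  58  54]
 [157 130 102  72  58  61  60  57  57  53  56  59  57]
 [123  93  67  57  58  58  56  56  58  52  58  55  54]
 [ 81  62  60  61  64  59  58  56  59  59  55  58  51]]
left cols 322..334 r
[... 2232 characters left out ...]
 133 140 144 145 137 128 121 109  92  76  73
   73]
 [ 84  93 108 120 130 134 125 122 133 135 136 129 124 120 104  91  77  73
   74]
 [ 95 108 114 125 126 130 128 116 117 124 127 126 124 119  97  77  74  73
   70]
 [121 149 122 119 112 120 117 111 101 108 112 131 125 108  99  88  77  71
   71]
 [136 159 143 131 133 122 102  88  85  83  85 122 113 107 131 123  89  70
   73]
 [126 156 168 174 176 152 133 135 136 130 129 125 122 145 152 137 101  75
   73]
 [118 152 164 174 178 180 184 189 188 184 177 171 167 164 152 128  99  78
   73]
 [ 98 127 144 162 172 179 188 192 187 189 180 171 164 158 138 117  82  68
   74]
 [ 97 109 123 141 151 168 183 186 182 185 177 166 151 135 126 112  74  59
   71]]
```

```bash
python3 - <<'E'
from h import *
# disc centre top via mask of bright top
im=cv2.imread("pics/top0.png")[:,:,0].astype(float)
up=cv2.resize(im,None,fx=8,fy=8,interpolation=cv2.INTER_CUBIC)
m=(up>163).astype(np.uint8); n,l,s,c=cv2.connectedComponentsWithStats(m)
# erode to cut bridges
k=cv2.getStructuringElement(cv2.MORPH_ELLIPSE,(61,61)); m=cv2.morphologyEx(m,cv2.MORPH_OPEN,k)
n,l,s,c=cv2.connectedComponentsWithStats(m)
for i in range(1,n):
    if abs(c[i][0]/8-340)<8 and abs(c[i][1]/8-233)<8: print(s[i]/8,(c[i]+.5)/8-.5); cc=(c[i]+.5)/8-.5
P=plane("top",[cc],.123)[0];print("disc",P)
E1=plane("top",[[351.9,230],[351.9,236.05],[350.5,233.05]],.120); print(E1)
for p in E1: print(p-P, np.degrees(np.arctan2(*(p-P)[[0,1]])))
for yaw in (-15,-10,-5,0,5,10,15):
    y=np.radians(yaw);R=np.array([[np.cos(y),-np.sin(y)],[np.sin(y),np.cos(y)]])
    o=[]
    for q in ([-.01,-.031],[.01,-.031],[-.01,.031],[.01,.031]):
        o.append([*(P[:2]+R@q),.120])
    o=np.array(o); print(yaw,"top",np.round(proj("top",o),1).tolist(),"side",np.round(proj("side",o),1).tolist())
print(proj("side",P),proj("top",P))
E
```

```text
[ 331.75   224.75    17.      16.375 1725.5  ] [339.55326355 232.41483447]
disc [ 0.48202112 -0.22689301  0.123     ]
[[ 0.49249855 -0.26118443  0.12      ]
 [ 0.47581431 -0.26203569  0.12      ]
 [ 0.48368656 -0.25775654  0.12      ]]
[ 0.01047742 -0.03429143 -0.003     ] 163.00996321330757
[-0.00620682 -0.03514268 -0.003     ] -169.98385103399923
[ 0.00166543 -0.03086354 -0.003     ] 176.91125068206756
-15 top [[348.9, 239.9], [351.1, 233.1], [327.5, 231.9], [329.8, 225.2]] side [[301.8, 149.3], [296.6, 148.2], [296.9, 157.5], [291.6, 156.4]]
-10 top [[349.4, 239.1], [351.1, 232.1], [327.6, 233.0], [329.3, 226.0]] side [[301.1, 149.0], [295.9, 148.2], [297.7, 157.5], [292.3, 156.6]]
-5 top [[349.9, 238.2], [350.9, 231.1], [327.7, 234.0], [328.8, 226.9]] side [[300.4, 148.8], [295.1, 148.2], [298.4, 157.5], [293.0, 156.9]]
0 top [[350.3, 237.3], [350.7, 230.1], [327.9, 235.0], [328.3, 227.8]] side [[299.7, 148.6], [294.4, 148.3], [299.2, 157.4], [293.7, 157.1]]
5 top [[350.7, 236.3], [350.4, 229.1], [328.2, 236.0], [328.0, 228.8]] side [[299.0, 148.5], [293.6, 148.4], [299.9, 157.3], [294.4, 157.2]]
10 top [[350.9, 235.3], [350.0, 228.1], [328.6, 237.0], [327.8, 229.7]] side [[298.2, 148.4], [292.9, 148.5], [300.7, 157.2], [295.2, 157.4]]
15 top [[351.0, 234.3], [349.5, 227.2], [329.0, 237.9], [327.6, 230.8]] side [[297.5, 148.3], [292.3, 148.6], [301.4, 157.0], [296.0, 157.4]]
[[296.79954684 152.08723637]] [[339.55326355 232.41483447]]
```

```bash
python3 - <<'E'
from h import *
from workcell import sensors
from scipy.spatial.transform import Rotation as Ro
c=lambda x,y:[130+x/4-.5,155+y/4-.5]
# top-crop outer top corners of front wall, side walls at the case
A=plane("top",[c(38,238),c(303,272),c(68,48),c(328,82)],.095);print(A, [np.linalg.norm(A[i]-A[j]) for i,j in((0,1),(0,2),(1,3))])
d=A[0]-A[1];print("tray y dir(deg)",np.degrees(np.arctan2(d[1],d[0])))
print("eraser",plane("top",[c(163,88)],.078))
print("floor front corners?",plane("top",[c(85,228),c(290,250)],.066))
s=lambda x,y:[220+x/4-.5,210+y/4-.5]
print("side view", plane("side",[s(692,62),s(673,232),s(682,150)],.095), "er",plane("side",[s(514,160)],.078))
o=sensors.get_obs();R=Ro.from_euler("xyz",o["tcp_rot"],degrees=True).as_matrix();print(R.round(3))
E
```

```text
[[0.48000077 0.3376118  0.095     ]
 [0.47516173 0.14725405 0.095     ]
 [0.62045413 0.33852899 0.095     ]
 [0.6144054  0.14685071 0.095     ]] [np.float64(0.19041924991193662), np.float64(0.14045634768810414), np.float64(0.13924425763429477)]
tray y dir(deg) 88.54380932006758
eraser [[0.60165369 0.26932105 0.078     ]]
floor front corners? [[0.49434988 0.31355064 0.066     ]
 [0.49358056 0.16263109 0.066     ]]
side view [[0.17161686 0.11739218 0.095     ]
 [0.20818547 0.3029756  0.095     ]
 [0.19175086 0.21842224 0.095     ]] er [[0.31239037 0.22402388 0.078     ]]
[[-0.     0.912  0.411]
 [ 0.001  0.411 -0.912]
 [-1.     0.    -0.001]]
```

Request:
{"api": "carry_out", "payload": {"increments": [[0,0,0,0,20,-8,100],[0,0,0,0,36,-15,100],[0,0,0,0,40,-17,100],[0,0,0,0,40,-17,100],[0,0,0,0,40,-17,100],[0,0,0,0,40,-17,100],[0,0,0,0,40,-17,100],[0,0,0,0,40,-17,100],[0,0,0,0,30,-12,100],[0,0,0,0,20,-7,100],[10.4,0,0,0,0,0,100],[10.4,0,0,0,0,0,100]], "squeeze": 30}}

```text
time: 1.6
ee_pos: [0.4826, -0.2263, 0.2311]
tcp_rot: [-141.3, 90.0, 131.9]
wrist_force: [0.3, 0.8, -0.8]
opening: 0.0853
```

```bash
cat > st.py <<'E'
from workcell import sensors
from scipy.spatial.transform import Rotation as Ro
import numpy as np
def st():
    o=sensors.get_obs();R=Ro.from_euler("xyz",o["tcp_rot"],degrees=True).as_matrix()
    print("t",o["time"],"q",o["q"].round(1),"p",(o["ee_pos"]*1e3).round(1),"f",o["wrist_force"].round(1),"tq",o["torque"].round(3),"op",(o["opening"]*1e3).round(1),"yaw z",np.degrees(np.arctan2(R[1,2],R[0,2])).round(2),"xaxis",R[:,0].round(3))
    return o,R
def to(x,y,z):
    o,R=st(); print("shift tool mm",(R.T@(np.array([x,y,z])-o["ee_pos"])*1e3).round(1))
E
python3 - <<'E'
from st import *
to(.482,-.2275,.2)
E
```

```text
Traceback (most recent call last):
  File "st.py", line 9, in to
    o,R=st(); print("shift tool mm",(R.T@(np.array([x,y,z])-o["ee_pos"])*1e3).round(1))
        ~~^^
  File "st.py", line 6, in st
    print("t",o["time"],"q",o["q"].round(1),"p",(o["ee_pos"]*1e3).round(1),"f",o["wrist_force"].round(1),"tq",o["torque"].round(3),"op",(o["opening"]*1e3).round(1),"yaw z",np.degrees(np.arctan2(R[1,2],R[0,2])).round(2),"xaxis",R[:,0].round(3))
                                                                                                                                        ^^^^^^^^^^^^^^^^^^^^^^^^
AttributeError: 'float' object has no attribute 'round'
```

```bash
sed -i 's/(o\["opening"\]\*1e3).round(1)/round(o["opening"]*1e3,1)/' st.py
python3 - <<'E'
from st import *
to(.482,-.2275,.14)
E
```

```text
t 1.6 q [-25.1   2.7   7.6  95.    0.  151.7] p [ 482.6 -226.3  231.1] f [ 0.3  0.8 -0.8] tq [ 0.013  0.001 -0.031] op 85.3 yaw z -86.78 xaxis [-0.  0. -1.]
shift tool mm [91.1 -0.6  1.2]
```

Request:
{"api": "carry_out", "payload": {"increments": [[0,0,0,20,0,0,100],[0,0,0,30,-0.6,1.2,100],[0,0,0,30,0,0,100],[0,0,0,10,0,0,100],[0,0,0,0,0,0,100]]}}

```text
time: 2.22
ee_pos: [0.4817, -0.2284, 0.1413]
tcp_rot: [-126.1, 90.0, 147.4]
wrist_force: [-0.6, -0.0, 0.6]
opening: 0.0854
```

```bash
python3 - <<'E'
from st import *; from h import *
st()
for n,x,y,w,h in(("top",300,190,80,75),("side",260,110,80,75)):
    im=vision.camera(n); cv2.imwrite(f"pics/{n}1.png",im[:,:,::-1])
    globals()[n]=cv2.resize(im[y:y+h,x:x+w,::-1],None,fx=5,fy=5,interpolation=cv2.INTER_CUBIC)
cv2.imwrite("pics/h1.png",np.hstack([top,side]))
E
```

```text
t 2.225 q [-25.4   1.8  -3.2  85.    0.  151.1] p [ 481.7 -228.4  141.3] f [-0.6 -0.   0.6] tq [-0.063  0.014 -0.027] op 85.4 yaw z -86.49 xaxis [-0.001  0.    -1.   ]
```

View pics/h1.png

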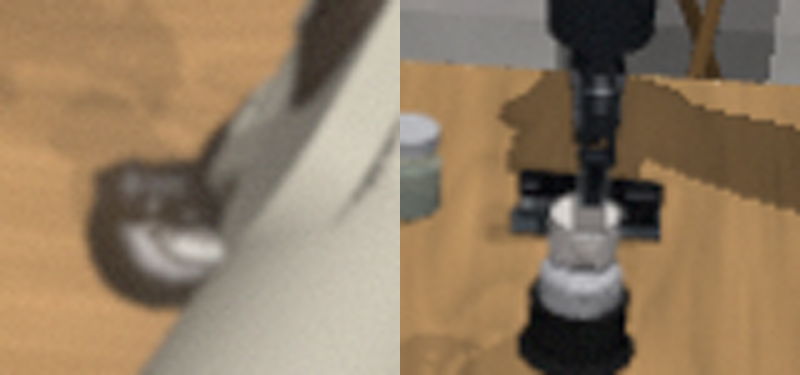

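```bash
python3 - <<'E'
from h import *
print(proj("side",[[.479,-.183,.155],[.479,-.183,.175]]))
im=cv2.imread("pics/side1.png")[:,:,0]
print(im[138:158,290:308])
E
```

```text
[[297.76249166 150.89431757]
 [298.11520225 146.05274856]]
[[ 56  57  56  54  45  33  30  24  17  24  39  32  28  51  56  54  58  58]
 [ 55  60  56  55  55  51  36  31  33  37  36  26  30  50  57  56  57  56]
 [ 53  56  57  54  55  47  32  34  36  38  36  25  27  48  56  57  58  58]
 [ 57  59  58  57  55  42  31  43  45  47  44  33  28  48  54  55  57  54]
 [ 58  57  56  55  58  48  33  31  31  30  32  32  29  46  56  55  57  56]
 [ 52  55  55  52  55  49  37  26  15  19  25  34  41  52  57  56  55  54]
 [ 33  38  37  38  43  57  53  33  18  16  27  54  56  54  51  55  53  56]
 [ 16  17  16  13  15  44  45  27  17  19  23  52  44  38  34  43  49  50]
 [  8  16  13  14  16  45  47  28  21  18  33  45  28  10  16  24  29  34]
 [ 13  15  14  16   9  49  48  31  19  22  35  43  23  12  18  21  22  22]
 [ 11  14  16  51  63  73  56  33  27  30  42  39  23  19  15  30  39  37]
 [ 34  61 107 138 126 105  68  33  32  30  56  54  32   7  11  43  49  51]
 [ 81 134 188 202 157 115  73  37  37  37  80 114  91  45  19  15  14  21]
 [136 188 204 203 157 120  98  86  83  86 105 167 164 110  51  22  15  13]
 [164 203 205 203 159 123 125 124 124 122 126 180 202 153  81  34  13  21]
 [141 192 204 204 160 124 124 124 124 125 123 179 203 143  76  43  13  19]
 [ 96 156 185 199 160 123 123 123 123 124 124 169 184 122  42  21  16  19]
 [ 99 111 134 174 150 116 113 116 115 114 113 141 131  92  61  50  43  40]
 [101 120 125 131 133 130 132 133 125 127 112 116 131 110  85  74  66  59]
 [112 121 125 130 141 154 162 162 150 159 145 125 122 103  70  55  53  55]]
```

Request:
{"api": "carry_out", "payload": {"increments": [[0,0,0,12,0,0,100],[0,0,0,15,0,0,100],[0,0,0,15,0,0,100],[0,0,0,12,0,0,100],[0,0,0,0,0,0,100],[0,0,0,0,0,0,100]]}}

```text
time: 3.08
ee_pos: [0.482, -0.2291, 0.0876]
tcp_rot: [57.0, 90.0, -29.5]
wrist_force: [0.3, 0.6, -0.3]
opening: 0.0855
```

```bash
python3 - <<'E'
from st import *; from h import *
st()
im=vision.camera("side"); cv2.imwrite("pics/side2.png",im[:,:,::-1])
cv2.imwrite("pics/h2.png",cv2.resize(im[120:195,255:345,::-1],None,fx=8,fy=8,interpolation=cv2.INTER_CUBIC))
E
```

```text
t 3.075 q [-25.4   2.4  -8.6  79.1  -0.  151.1] p [ 482.  -229.1   87.6] f [ 0.3  0.6 -0.3] tq [-0.017  0.014  0.007] op 85.5 yaw z -86.52 xaxis [ 0. -0. -1.]
```

View pics/h2.png

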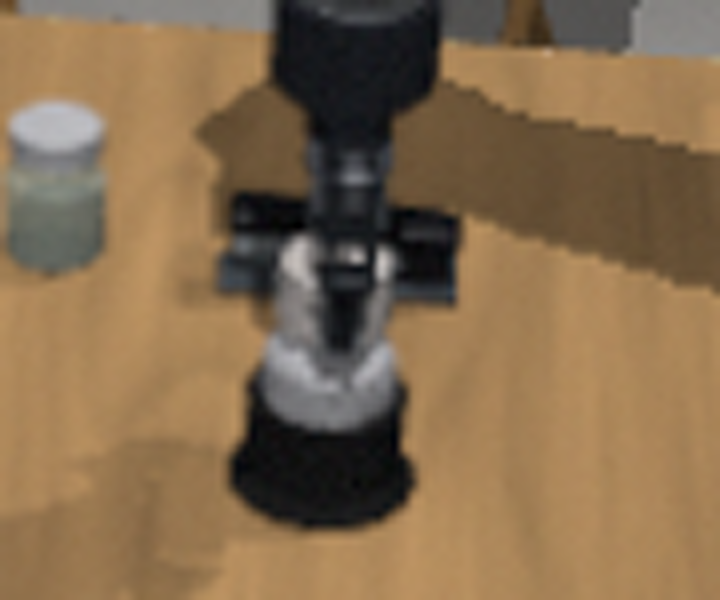

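Request:
{"api": "carry_out", "payload": {"increments": [[0,0,0,0,0,0,77],[0,0,0,0,0,0,76],[0,0,0,0,0,0,73],[0,0,0,0,0,0,71],[0,0,0,0,0,0,71]], "squeeze": 30}}

```text
time: 3.75
ee_pos: [0.4821, -0.2289, 0.0877]
tcp_rot: [99.2, 89.9, 12.7]
wrist_force: [0.4, 3.8, 6.2]
opening: 0.0609
```

```bash
python3 -c "
from st import *; st()"
```

```text
t 3.75 q [-25.4   2.3  -8.6  79.1   0.  151.1] p [ 482.1 -228.9   87.7] f [0.4 3.8 6.2] tq [ 0.919 -0.152 -0.001] op 60.9 yaw z -86.51 xaxis [ 0.001  0.    -1.   ]
```

Request:
{"api": "carry_out", "payload": {"increments": [[0,0,0,0,0,-1,71],[0,0,0,0,0,0,69],[0,0,0,0,0,0,68]]}}

```text
time: 4.12
ee_pos: [0.482, -0.2283, 0.0876]
tcp_rot: [52.9, 90.0, -33.6]
wrist_force: [1.2, 0.9, 4.6]
opening: 0.0581
```

```bash
python3 -c "
from st import *; st()"
```

```text
t 4.125 q [-25.3   2.3  -8.6  79.   -0.  151.2] p [ 482.  -228.3   87.6] f [1.2 0.9 4.6] tq [ 0.262 -0.26   0.005] op 58.1 yaw z -86.52 xaxis [ 0.001 -0.    -1.   ]
```

Request:
{"api": "carry_out", "payload": {"increments": [[0,0,0,0,0,-0.3,66],[0,0,0,0,0,0,64],[0,0,0,0,0,0,62],[0,0,0,0,0,0,60],[0,0,0,0,0,0,60]], "squeeze": 30}}

```text
time: 4.75
ee_pos: [0.4821, -0.2281, 0.0882]
tcp_rot: [51.6, 89.9, -34.9]
wrist_force: [0.4, 1.5, 9.3]
opening: 0.053
```

```bash
python3 -c "
from st import *; st()"
```

```text
t 4.75 q [-25.3   2.2  -8.6  79.1  -0.  151.2] p [ 482.1 -228.1   88.2] f [0.4 1.5 9.3] tq [0.366 0.062 0.045] op 53.0 yaw z -86.53 xaxis [ 0.001 -0.001 -1.   ]
```

Request:
{"api": "carry_out", "payload": {"increments": [[0,0,0,-0.7,0,0,60],[-1.0,0,0,0,0,0,60],[-1.5,0,0,0,0,0,60],[-1.5,0,0,0,0,0,60],[-1.5,0,0,0,0,0,60]]}}

```text
time: 5.38
ee_pos: [0.4822, -0.2281, 0.0885]
tcp_rot: [50.6, 89.9, -30.3]
wrist_force: [2.2, 0.4, 7.2]
opening: 0.0529
```

```bash
python3 -c "
from st import *; st()"
```

```text
t 5.375 q [-25.3   2.2  -8.6  79.1  -0.  145.7] p [ 482.2 -228.1   88.5] f [2.2 0.4 7.2] tq [ 0.291 -0.262 -0.053] op 52.9 yaw z -80.97 xaxis [ 0.001 -0.001 -1.   ]
```

Request:
{"api": "carry_out", "payload": {"increments": [[-1.5,0,0,0,0,0,60],[-2,0,0,0,0,0,60],[-2,0,0,0,0,0,60],[-2,0,0,0,0,0,60],[-2,0,0,0,0,0,60]]}}

```text
time: 6.0
ee_pos: [0.4821, -0.2282, 0.0885]
tcp_rot: [30.3, 89.9, -41.1]
wrist_force: [1.7, 0.8, 6.0]
opening: 0.0532
```

```bash
python3 -c "
from st import *; st()"
```

```text
t 6.0 q [-25.3   2.2  -8.6  79.1  -0.  136.1] p [ 482.1 -228.2   88.5] f [1.7 0.8 6. ] tq [ 0.101 -0.191 -0.106] op 53.2 yaw z -71.46 xaxis [ 0.001 -0.001 -1.   ]
```

Request:
{"api": "carry_out", "payload": {"increments": [[-2,0,0,0,0,0,60],[-2,0,0,0,0,0,60],[-2,0,0,0,0,0,60]]}}

```text
time: 6.38
ee_pos: [0.4821, -0.2282, 0.0885]
tcp_rot: [18.5, 89.9, -47.0]
wrist_force: [0.3, -0.0, 6.7]
opening: 0.0527
```

```bash
python3 -c "
from st import *; st()"
```

```text
t 6.375 q [-25.3   2.2  -8.6  79.1  -0.  130.1] p [ 482.1 -228.2   88.5] f [ 0.3 -0.   6.7] tq [ 0.007 -0.233 -0.076] op 52.7 yaw z -65.46 xaxis [ 0.001 -0.001 -1.   ]
```

Turning freely (about 0.08 N m). I'll continue in shorter batches and check the torque as I near 0.6 rad.

Request:
{"api": "carry_out", "payload": {"increments": [[-2,0,0,0,0,0,60],[-2,0,0,0,0,0,60],[-2,0,0,0,0,0,60],[-2,0,0,0,0,0,60]]}}

```text
time: 6.88
ee_pos: [0.4821, -0.2282, 0.0885]
tcp_rot: [8.4, 89.9, -49.0]
wrist_force: [-0.8, -0.5, 6.0]
opening: 0.053
```

Request:
{"api": "carry_out", "payload": {"increments": [[-2,0,0,0,0,0,60],[-2,0,0,0,0,0,60],[0,0,0,0,0,0,60]]}}

```text
time: 7.25
ee_pos: [0.482, -0.2282, 0.0885]
tcp_rot: [-0.1, 89.9, -53.6]
wrist_force: [0.5, -0.0, 6.4]
opening: 0.0532
```

```bash
python3 -c "
from st import *; st()"
```

```text
t 7.25 q [-25.3   2.2  -8.6  79.1  -0.  118.2] p [ 482.  -228.2   88.5] f [ 0.5 -0.   6.4] tq [ 0.036 -0.041 -0.007] op 53.2 yaw z -53.49 xaxis [ 0.001 -0.001 -1.   ]
```

Request:
{"api": "carry_out", "payload": {"increments": [[-0.8,0,0,0,0,0,60],[-0.8,0,0,0,0,0,60],[0,0,0,0,0,0,60]]}}

```text
time: 7.62
ee_pos: [0.482, -0.2282, 0.0884]
tcp_rot: [1.1, 89.9, -50.8]
wrist_force: [1.1, 0.2, 7.0]
opening: 0.0529
```

```bash
cat > t.py <<'E'
from workcell import sensors
import numpy as np
from scipy.spatial.transform import Rotation as Ro
o=sensors.get_obs();R=Ro.from_euler("xyz",o["tcp_rot"],degrees=True).as_matrix()
print(o["time"],"f",o["wrist_force"].round(1),"tq",o["torque"].round(3),"yaw",np.degrees(np.arctan2(R[1,2],R[0,2])).round(2),"j6",o["joint_efforts"][5].round(3))
E
python3 t.py
```

```text
7.625 f [1.1 0.2 7. ] tq [ 0.011 -0.083  0.021] yaw -51.91 j6 -0.14
```

Request:
{"api": "carry_out", "payload": {"increments": [[-0.8,0,0,0,0,0,60],[-0.8,0,0,0,0,0,60]]}}

```text
time: 7.88
ee_pos: [0.482, -0.2282, 0.0885]
tcp_rot: [-0.6, 89.9, -50.9]
wrist_force: [0.5, 0.1, 5.3]
opening: 0.0527
```

```bash
python3 t.py
```

```text
7.875 f [0.5 0.1 5.3] tq [ 0.026 -0.178 -0.048] yaw -50.3 j6 0.125
```

Request:
{"api": "carry_out", "payload": {"increments": [[-0.8,0,0,0,0,0,60],[-0.8,0,0,0,0,0,60]]}}

```text
time: 8.12
ee_pos: [0.482, -0.2282, 0.0885]
tcp_rot: [-1.3, 89.9, -50.0]
wrist_force: [0.7, -0.5, 6.5]
opening: 0.0529
```

```bash
python3 t.py
```

```text
8.125 f [ 0.7 -0.5  6.5] tq [ 0.058 -0.134 -0.051] yaw -48.7 j6 0.128
```

Request:
{"api": "carry_out", "payload": {"increments": [[-0.8,0,0,0,0,0,60],[-0.8,0,0,0,0,0,60]]}}

```text
time: 8.38
ee_pos: [0.482, -0.2282, 0.0885]
tcp_rot: [-1.3, 89.9, -48.4]
wrist_force: [0.7, 0.5, 6.1]
opening: 0.0531
```

```bash
python3 t.py
```

```text
8.375 f [0.7 0.5 6.1] tq [ 0.064 -0.164 -0.004] yaw -47.1 j6 0.128
```

Request:
{"api": "carry_out", "payload": {"increments": [[-0.9,0,0,0,0,0,60],[-0.9,0,0,0,0,0,60]]}}

```text
time: 8.62
ee_pos: [0.482, -0.2282, 0.0885]
tcp_rot: [-4.1, 89.9, -49.4]
wrist_force: [1.0, -0.3, 6.8]
opening: 0.0531
```

```bash
python3 t.py
```

```text
8.625 f [ 1.  -0.3  6.8] tq [ 0.012 -0.096 -0.141] yaw -45.3 j6 0.144
```

Request:
{"api": "carry_out", "payload": {"increments": [[0,0,0,0,0,0,60]]}}

```text
time: 8.75
ee_pos: [0.482, -0.2282, 0.0885]
tcp_rot: [-8.5, 89.9, -53.8]
wrist_force: [1.3, -0.1, 6.5]
opening: 0.0531
```

```bash
python3 t.py
```

```text
8.75 f [ 1.3 -0.1  6.5] tq [-0.015 -0.11  -0.02 ] yaw -45.31 j6 -0.129
```

Request:
{"api": "carry_out", "payload": {"increments": [[-0.9,0,0,0,0,0,60],[-0.9,0,0,0,0,0,60]]}}

```text
time: 9.0
ee_pos: [0.482, -0.2282, 0.0885]
tcp_rot: [-8.9, 89.9, -52.4]
wrist_force: [0.1, 0.6, 6.7]
opening: 0.053
```

```bash
python3 t.py
```

```text
9.0 f [0.1 0.6 6.7] tq [ 0.033 -0.093 -0.069] yaw -43.5 j6 0.151
```

Request:
{"api": "carry_out", "payload": {"increments": [[-0.9,0,0,0,0,0,60],[-0.9,0,0,0,0,0,60]]}}

```text
time: 9.25
ee_pos: [0.482, -0.2282, 0.0885]
tcp_rot: [-8.7, 89.9, -50.4]
wrist_force: [0.8, -0.7, 7.4]
opening: 0.0529
```

```bash
python3 t.py
```

```text
9.25 f [ 0.8 -0.7  7.4] tq [ 0.056 -0.095 -0.089] yaw -41.69 j6 0.141
```

Request:
{"api": "carry_out", "payload": {"increments": [[-0.9,0,0,0,0,0,60],[-0.9,0,0,0,0,0,60]]}}

```text
time: 9.5
ee_pos: [0.4821, -0.2282, 0.0885]
tcp_rot: [-9.7, 89.9, -49.6]
wrist_force: [0.8, 0.4, 6.2]
opening: 0.0527
```

```bash
python3 t.py
```

```text
9.5 f [0.8 0.4 6.2] tq [ 0.033 -0.123 -0.064] yaw -39.89 j6 0.146
```

Request:
{"api": "carry_out", "payload": {"increments": [[-0.9,0,0,0,0,0,60],[-0.9,0,0,0,0,0,60]]}}

```text
time: 9.75
ee_pos: [0.482, -0.2282, 0.0884]
tcp_rot: [-13.5, 89.9, -51.6]
wrist_force: [1.2, -0.2, 5.7]
opening: 0.053
```

```bash
python3 t.py
```

```text
9.75 f [ 1.2 -0.2  5.7] tq [ 0.114 -0.148 -0.06 ] yaw -38.1 j6 0.141
```

Request:
{"api": "carry_out", "payload": {"increments": [[-0.9,0,0,0,0,0,60],[-0.9,0,0,0,0,0,60]]}}

```text
time: 10.0
ee_pos: [0.482, -0.2283, 0.0885]
tcp_rot: [-13.4, 89.9, -49.7]
wrist_force: [1.2, -0.1, 6.5]
opening: 0.0535
```

```bash
python3 t.py
```

```text
10.0 f [ 1.2 -0.1  6.5] tq [ 0.018 -0.116  0.007] yaw -36.3 j6 0.148
```

Request:
{"api": "carry_out", "payload": {"increments": [[-0.9,0,0,0,0,0,60],[-0.9,0,0,0,0,0,60]]}}

```text
time: 10.25
ee_pos: [0.482, -0.2282, 0.0885]
tcp_rot: [-15.8, 89.9, -50.3]
wrist_force: [0.7, 0.2, 6.4]
opening: 0.0532
```

```bash
python3 t.py
```

```text
10.25 f [0.7 0.2 6.4] tq [ 0.065 -0.164 -0.086] yaw -34.5 j6 0.14
```

Request:
{"api": "carry_out", "payload": {"increments": [[-0.9,0,0,0,0,0,60],[-0.9,0,0,0,0,0,60]]}}

```text
time: 10.5
ee_pos: [0.482, -0.2282, 0.0885]
tcp_rot: [-16.2, 89.9, -48.9]
wrist_force: [1.6, 0.7, 6.7]
opening: 0.0528
```

```bash
python3 t.py
```

```text
10.5 f [1.6 0.7 6.7] tq [ 0.003 -0.084 -0.091] yaw -32.69 j6 0.146
```

Request:
{"api": "carry_out", "payload": {"increments": [[-0.9,0,0,0,0,0,60],[-0.9,0,0,0,0,0,60]]}}

```text
time: 10.75
ee_pos: [0.482, -0.2282, 0.0885]
tcp_rot: [-19.3, 89.9, -50.2]
wrist_force: [1.7, -0.3, 6.0]
opening: 0.053
```

```bash
python3 t.py
```

```text
10.75 f [ 1.7 -0.3  6. ] tq [ 0.067 -0.163 -0.073] yaw -30.9 j6 0.14
```

Request:
{"api": "carry_out", "payload": {"increments": [[-0.9,0,0,0,0,0,60],[-0.9,0,0,0,0,0,60]]}}

```text
time: 11.0
ee_pos: [0.4821, -0.2282, 0.0885]
tcp_rot: [-18.4, 89.9, -47.5]
wrist_force: [0.4, -0.4, 6.0]
opening: 0.0528
```

```bash
python3 t.py
```

```text
11.0 f [ 0.4 -0.4  6. ] tq [ 0.043 -0.165 -0.053] yaw -29.09 j6 0.143
```

Request:
{"api": "carry_out", "payload": {"increments": [[-0.9,0,0,0,0,0,60],[-0.9,0,0,0,0,0,60]]}}

```text
time: 11.25
ee_pos: [0.482, -0.2282, 0.0885]
tcp_rot: [-22.0, 89.9, -49.3]
wrist_force: [1.8, -0.4, 5.8]
opening: 0.0531
```

```bash
python3 t.py
```

```text
11.25 f [ 1.8 -0.4  5.8] tq [ 0.025 -0.163 -0.085] yaw -27.3 j6 0.141
```

Request:
{"api": "carry_out", "payload": {"increments": [[-0.9,0,0,0,0,0,60],[-0.9,0,0,0,0,0,60]]}}

```text
time: 11.5
ee_pos: [0.4821, -0.2282, 0.0885]
tcp_rot: [-24.2, 89.9, -49.7]
wrist_force: [1.3, 0.2, 5.7]
opening: 0.0532
```

```bash
python3 t.py
```

```text
11.5 f [1.3 0.2 5.7] tq [ 0.059 -0.191 -0.101] yaw -25.5 j6 0.142
```

Request:
{"api": "carry_out", "payload": {"increments": [[-0.9,0,0,0,0,0,60],[-0.9,0,0,0,0,0,60]]}}

```text
time: 11.75
ee_pos: [0.4821, -0.2283, 0.0885]
tcp_rot: [-25.7, 89.9, -49.4]
wrist_force: [1.0, 0.2, 6.7]
opening: 0.0533
```

```bash
python3 t.py
```

```text
11.75 f [1.  0.2 6.7] tq [-0.02  -0.133 -0.056] yaw -23.7 j6 0.14
```

Request:
{"api": "carry_out", "payload": {"increments": [[-0.9,0,0,0,0,0,60],[-0.9,0,0,0,0,0,60]]}}

```text
time: 12.0
ee_pos: [0.4821, -0.2282, 0.0885]
tcp_rot: [-25.1, 89.9, -47.0]
wrist_force: [1.3, -0.1, 6.9]
opening: 0.053
```

```bash
python3 t.py
```

```text
12.0 f [ 1.3 -0.1  6.9] tq [ 0.058 -0.196 -0.054] yaw -21.9 j6 0.137
```

Request:
{"api": "carry_out", "payload": {"increments": [[-0.9,0,0,0,0,0,60],[-0.9,0,0,0,0,0,60]]}}

```text
time: 12.25
ee_pos: [0.4821, -0.2282, 0.0885]
tcp_rot: [-25.6, 89.9, -45.7]
wrist_force: [1.4, -0.2, 6.9]
opening: 0.0529
```

```bash
python3 t.py
```

```text
12.25 f [ 1.4 -0.2  6.9] tq [-0.014 -0.27   0.012] yaw -20.1 j6 0.127
```

Request:
{"api": "carry_out", "payload": {"increments": [[-0.9,0,0,0,0,0,60],[-0.9,0,0,0,0,0,60]]}}

```text
time: 12.5
ee_pos: [0.4823, -0.2283, 0.0885]
tcp_rot: [-21.6, 89.9, -39.9]
wrist_force: [1.4, -0.6, 5.9]
opening: 0.0531
```

```bash
python3 t.py
```

```text
12.5 f [ 1.4 -0.6  5.9] tq [-0.003 -0.454 -0.16 ] yaw -18.3 j6 0.09
```

Request:
{"api": "carry_out", "payload": {"increments": [[0,0,0,0,0,0,60]]}}

```text
time: 12.62
ee_pos: [0.4823, -0.2283, 0.0885]
tcp_rot: [-20.6, 89.9, -39.0]
wrist_force: [2.6, -1.1, 6.0]
opening: 0.0533
```

```bash
python3 t.py
```

```text
12.625 f [ 2.6 -1.1  6. ] tq [-0.032 -0.429 -0.095] yaw -18.31 j6 -0.202
```

Request:
{"api": "carry_out", "payload": {"increments": [[-0.5,0,0,0,0,0,60],[0,0,0,0,0,0,60]]}}

```text
time: 12.88
ee_pos: [0.4824, -0.2283, 0.0885]
tcp_rot: [-18.2, 89.9, -36.1]
wrist_force: [2.2, 0.1, 5.3]
opening: 0.0529
```

```bash
python3 t.py
```

```text
12.875 f [2.2 0.1 5.3] tq [-0.022 -0.537 -0.111] yaw -17.82 j6 -0.164
```

Request:
{"api": "carry_out", "payload": {"increments": [[-0.7,0,0,0,0,0,60],[0,0,0,0,0,0,60]]}}

```text
time: 13.12
ee_pos: [0.4825, -0.2283, 0.0886]
tcp_rot: [-15.8, 89.9, -32.9]
wrist_force: [2.7, -0.1, 5.8]
opening: 0.0532
```

```bash
python3 t.py; python3 t.py
```

```text
13.125 f [ 2.7 -0.1  5.8] tq [-0.01  -0.663 -0.081] yaw -17.12 j6 -0.205
13.125 f [ 2.7 -0.1  5.8] tq [-0.01  -0.663 -0.081] yaw -17.12 j6 -0.205
```

Request:
{"api": "carry_out", "payload": {"increments": [[-0.9,0,0,0,0,0,60],[0,0,0,0,0,0,60]]}}

```text
time: 13.38
ee_pos: [0.4826, -0.2283, 0.0885]
tcp_rot: [-12.6, 89.9, -28.8]
wrist_force: [3.9, -0.3, 4.6]
opening: 0.0527
```

```bash
python3 t.py
```

```text
13.375 f [ 3.9 -0.3  4.6] tq [-0.069 -0.802 -0.176] yaw -16.21 j6 -0.249
```

Request:
{"api": "carry_out", "payload": {"increments": [[-0.6,0,0,0,0,0,60],[0,0,0,0,0,0,60],[0,0,0,0,0,0,60]]}}

```text
time: 13.75
ee_pos: [0.4827, -0.2283, 0.0885]
tcp_rot: [-13.3, 89.9, -28.9]
wrist_force: [6.6, -0.7, 5.2]
opening: 0.053
```

```bash
python3 t.py
```

```text
13.75 f [ 6.6 -0.7  5.2] tq [-0.152 -1.151 -0.217] yaw -15.63 j6 -0.184
```

Request:
{"api": "carry_out", "payload": {"increments": [[1.2,0,0,0,0,0,60],[1.2,0,0,0,0,0,60],[1.1,0,0,0,0,0,60],[0,0,0,0,0,0,60]]}}

```text
time: 14.25
ee_pos: [0.4823, -0.2283, 0.0885]
tcp_rot: [-21.1, 89.9, -40.3]
wrist_force: [3.7, -0.1, 6.0]
opening: 0.0531
```

```bash
python3 t.py
```

```text
14.25 f [ 3.7 -0.1  6. ] tq [-0.147 -0.578 -0.072] yaw -19.13 j6 0.103
```

Request:
{"api": "carry_out", "payload": {"increments": [[0,0,0,-0.6,0.1,0.4,60],[0,0,0,-0.6,0,0,60],[0,0,0,0,0,0,60]]}}

```text
time: 14.62
ee_pos: [0.4822, -0.228, 0.0891]
tcp_rot: [-62.8, 90.0, -81.9]
wrist_force: [3.4, -2.7, 2.5]
opening: 0.0531
```

```bash
python3 t.py
```

```text
14.625 f [ 3.4 -2.7  2.5] tq [-0.463 -0.641 -0.086] yaw -19.12 j6 -0.043
```

Request:
{"api": "carry_out", "payload": {"increments": [[0,0,0,-0.7,-0.2,0.3,60],[0,0,0,-0.7,0,0,60],[0,0,0,0,0,0,60]]}}

```text
time: 15.0
ee_pos: [0.4823, -0.228, 0.0905]
tcp_rot: [180.0, 90.0, 160.9]
wrist_force: [1.7, -1.7, 1.5]
opening: 0.0529
```

```bash
python3 t.py
```

```text
15.0 f [ 1.7 -1.7  1.5] tq [-0.299 -0.502 -0.051] yaw -19.12 j6 -0.036
```

Request:
{"api": "carry_out", "payload": {"increments": [[0,0,0,-1,0,0,60],[0,0,0,-1,0,0,60],[0,0,0,-1,0,0,60]]}}

```text
time: 15.38
ee_pos: [0.4822, -0.2278, 0.0932]
tcp_rot: [156.9, 89.9, 137.8]
wrist_force: [2.9, -0.6, -1.9]
opening: 0.0527
```

```bash
python3 t.py
```

```text
15.375 f [ 2.9 -0.6 -1.9] tq [-0.022 -0.592 -0.097] yaw -19.11 j6 -0.043
```

Request:
{"api": "carry_out", "payload": {"increments": [[0,0,0,-1.5,0,0,60],[0,0,0,-2,0,0,60],[0,0,0,-2,0,0,60]]}}

```text
time: 15.75
ee_pos: [0.4821, -0.228, 0.0992]
tcp_rot: [-169.4, 90.0, 171.4]
wrist_force: [1.0, 0.2, -0.2]
opening: 0.053
```

```bash
python3 t.py
```

```text
15.75 f [ 1.   0.2 -0.2] tq [ 0.009 -0.056 -0.013] yaw -19.12 j6 -0.002
```

Request:
{"api": "carry_out", "payload": {"increments": [[0,0,0,-3,0,0,60],[0,0,0,-4,0,0,60],[0,0,0,-5,0,0,60],[0,0,0,-6,0,0,60],[0,0,0,-8,0,0,60],[0,0,0,-10,0,0,60],[0,0,0,-12,0,0,60],[0,0,0,-12,0,0,60],[0,0,0,-8,0,0,60],[0,0,0,-2,0,0,60]]}}

```text
time: 17.0
ee_pos: [0.4826, -0.2282, 0.1698]
tcp_rot: [-5.3, 90.0, -24.5]
wrist_force: [0.3, -0.2, -0.4]
opening: 0.0528
```

```bash
python3 - <<'E'
from st import *; from h import *
st()
im=vision.camera("side"); cv2.imwrite("pics/side3.png",im[:,:,::-1])
cv2.imwrite("pics/h3.png",cv2.resize(im[100:195,240:360,::-1],None,fx=6,fy=6,interpolation=cv2.INTER_CUBIC))
E
```

```text
t 17.0 q [-25.3   1.9   0.   88.1   0.   83.8] p [ 482.6 -228.2  169.8] f [ 0.3 -0.2 -0.4] tq [-0.011 -0.015  0.006] op 52.8 yaw z -19.12 xaxis [ 0.001 -0.    -1.   ]
```

View pics/h3.png

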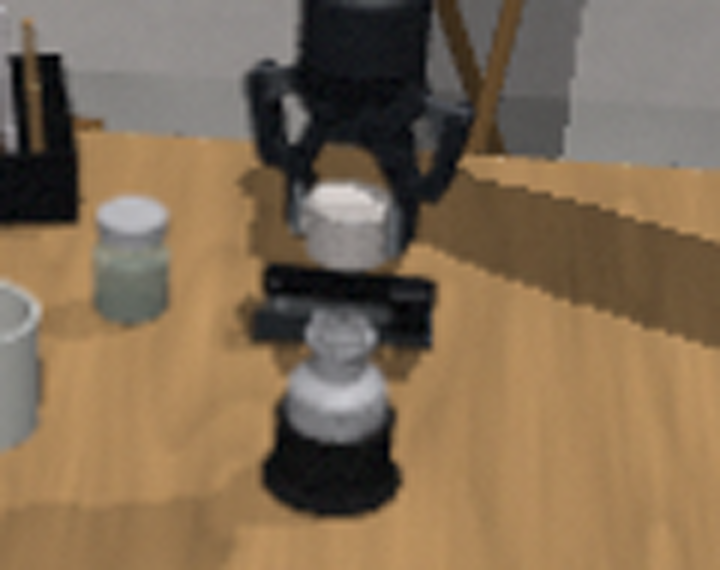

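Request:
{"api": "carry_out", "payload": {"increments": [[0,0,0,0,20,-4.3,60],[0,0,0,0,34,-7.3,60],[0,0,0,0,44,-9.4,60],[0,0,0,0,44,-9.4,60],[0,0,0,0,44,-9.4,60],[0,0,0,0,44,-9.4,60],[0,0,0,0,44,-9.4,60],[0,0,0,0,44,-9.4,60],[0,0,0,0,44,-9.4,60],[0,0,0,0,44,-9.4,60],[0,0,0,0,34,-7.3,60],[0,0,0,0,21,-4.5,60]]}}

```text
time: 18.55
ee_pos: [0.5394, 0.242, 0.1685]
tcp_rot: [-148.0, 89.9, -167.0]
wrist_force: [0.5, -1.0, -0.9]
opening: 0.0531
```

Request:
{"api": "carry_out", "payload": {"increments": [[-5,0,0,0,0,0,60],[-9,0,0,0,0,0,60],[-10,0,0,0,0,0,60],[-10,0,0,0,0,0,60],[-10,0,0,0,0,0,60],[-10,0,0,0,0,0,60],[-10,0,0,0,0,0,60],[-10,0,0,0,0,0,60],[-10,0,0,0,0,0,60],[-10,0,0,0,0,0,60],[-8.6,0,0,0,0,0,60],[-5,0,0,0,0,0,60]]}}

```text
time: 20.05
ee_pos: [0.5398, 0.2397, 0.1689]
tcp_rot: [120.0, 90.0, -151.3]
wrist_force: [-0.6, 0.5, -1.0]
opening: 0.0528
```

```bash
python3 - <<'E'
from st import *; from h import *
to(.540,.240,.110)
for n in ("side","top"):
    im=vision.camera(n); cv2.imwrite(f"pics/{n}4.png",im[:,:,::-1])
    globals()[n]=im
a=cv2.resize(side[170:290,200:320,::-1],(480,480),interpolation=cv2.INTER_CUBIC)
b=cv2.resize(top[140:230,120:210,::-1],(320,320),interpolation=cv2.INTER_CUBIC)
cv2.imwrite("pics/h4.png",np.hstack([a,cv2.copyMakeBorder(b,0,160,0,0,0)]))
E
```

```text
t 20.05 q [23.9  9.8  8.5 88.7 -0.  25.3] p [539.8 239.7 168.9] f [-0.6  0.5 -1. ] tq [ 0.016 -0.007  0.006] op 52.8 yaw z 88.67 xaxis [-0. -0. -1.]
shift tool mm [58.9 -0.2  0.3]
```

View pics/h4.png

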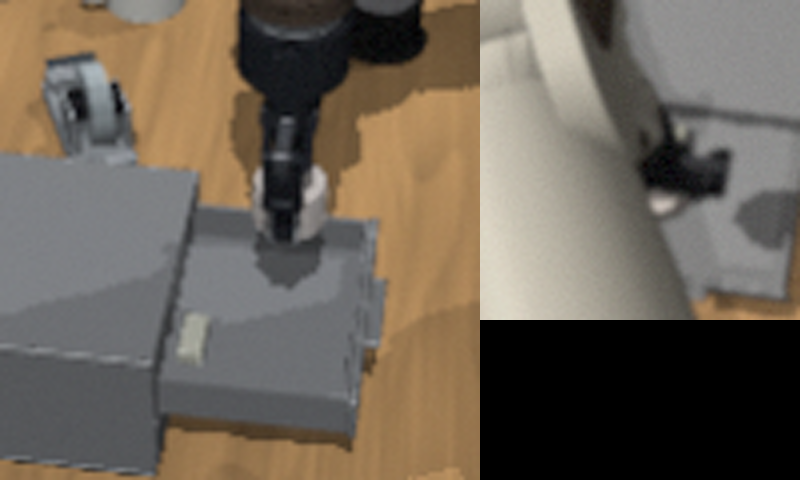

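```bash
python3 - <<'E'
from h import *
s=lambda x,y:[200+x/4-.5,170+y/4-.5]
print(plane("side",[s(377,222),s(354,432)],.095), plane("side",[s(195,338)],.078))
print(proj("side",[[.54,.24,.066]])*4-[800,680])
E
```

```text
[[0.4758385  0.1520744  0.095     ]
 [0.48184075 0.36939779 0.095     ]] [[0.60042228 0.27548597 0.078     ]]
[[280.37944702 320.75647556]]
```

Request:
{"api": "carry_out", "payload": {"increments": [[0,0,0,10,0,0.3,60],[0,0,0,20,0,0,60],[0,0,0,25,0,0,60],[0,0,0,20,0,0,60],[0,0,0,12,0,0,60],[0,0,0,5,0,0,60],[0,0,0,2,0,0,60],[0,0,0,1,0,0,60],[0,0,0,0,0,0,60]]}}

```text
time: 21.28
ee_pos: [0.5405, 0.2402, 0.0746]
tcp_rot: [-66.0, 90.0, 22.5]
wrist_force: [0.0, 0.1, -0.4]
opening: 0.0531
```

```bash
python3 t.py
```

```text
21.275 f [ 0.   0.1 -0.4] tq [0.01  0.002 0.029] yaw 88.48 j6 0.0
```

Request:
{"api": "carry_out", "payload": {"increments": [[0,0,0,1.5,0,0,60],[0,0,0,1.5,0,0,60],[0,0,0,1.5,0,0,60],[0,0,0,1,0,0,60],[0,0,0,0,0,0,60]]}}

```text
time: 21.9
ee_pos: [0.5401, 0.2401, 0.0685]
tcp_rot: [120.4, 90.0, -151.1]
wrist_force: [-0.1, -0.4, -1.6]
opening: 0.0529
```

```bash
python3 t.py
```

```text
21.9 f [-0.1 -0.4 -1.6] tq [ 0.019 -0.025  0.018] yaw 88.48 j6 -0.002
```

Request:
{"api": "carry_out", "payload": {"increments": [[0,0,0,0.7,0,0,60],[0,0,0,0.7,0,0,60],[0,0,0,0.7,0,0,60],[0,0,0,0,0,0,60]]}}

```text
time: 22.4
ee_pos: [0.5403, 0.2402, 0.0672]
tcp_rot: [-70.4, 90.0, 18.0]
wrist_force: [-1.1, -1.5, 5.2]
opening: 0.0528
```

```bash
python3 t.py
```

```text
22.4 f [-1.1 -1.5  5.2] tq [-0.253  0.384 -0.056] yaw 88.48 j6 -0.026
```

Request:
{"api": "carry_out", "payload": {"increments": [[0,0,0,0,0,0,63],[0,0,0,0,0,0,66],[0,0,0,0,0,0,69],[0,0,0,0,0,0,72],[0,0,0,0,0,0,75],[0,0,0,0,0,0,78],[0,0,0,0,0,0,90],[0,0,0,0,0,0,100],[0,0,0,0,0,0,100]]}}

```text
time: 23.52
ee_pos: [0.5402, 0.2401, 0.0665]
tcp_rot: [-60.9, 90.0, 27.6]
wrist_force: [0.1, -0.5, -0.0]
opening: 0.0854
```

```bash
python3 -c "
from st import *; st()"
```

```text
t 23.525 q [24.  10.5 -2.  77.5  0.  25.5] p [540.2 240.1  66.5] f [ 0.1 -0.5 -0. ] tq [-0.     0.043 -0.024] op 85.4 yaw z 88.48 xaxis [ 0.  0. -1.]
```

Released with no residual force. I'll go straight up and clear.

Request:
{"api": "carry_out", "payload": {"increments": [[0,0,0,-5,0,0,100],[0,0,0,-15,0,0,100],[0,0,0,-25,0,0,100],[0,0,0,-30,0,0,100],[0,0,0,-30,0,0,100],[0,0,0,-30,0,0,100],[0,0,0,-15,-30,0,100],[0,0,0,0,30,-40,100],[0,0,0,0,30,-50,100],[0,0,0,0,20,-50,100],[0,0,0,0,10,-40,100],[0,0,0,0,0,-20,100]]}}

```text
time: 25.02
ee_pos: [0.4743, 0.0401, 0.2183]
tcp_rot: [-87.7, 89.9, 0.7]
wrist_force: [0.7, 0.2, 0.3]
opening: 0.0856
```

Request:
{"api": "carry_out", "payload": {"increments": [[0,0,0,0,0,-20,100],[0,0,0,0,0,-40,100],[0,0,0,0,0,-40,100],[0,0,0,0,0,-20,100],[0,0,0,0,0,0,100]]}}

```text
time: 25.65
ee_pos: [0.4717, -0.0792, 0.2176]
tcp_rot: [-99.6, 89.9, -11.3]
wrist_force: [0.1, -0.8, -0.2]
opening: 0.0855
```

```bash
python3 - <<'E'
from st import *; from h import *
st()
for n in ("side","top"):
    im=vision.camera(n); cv2.imwrite(f"pics/{n}5.png",im[:,:,::-1])
    globals()[n]=im
a=cv2.resize(side[200:290,220:310,::-1],(400,400),interpolation=cv2.INTER_CUBIC)
b=cv2.resize(top[145:235,130:220,::-1],(400,400),interpolation=cv2.INTER_CUBIC)
cv2.imwrite("pics/h5.png",np.hstack([a,b]))
E
```

```text
t 25.65 q [-9.5 -5.2 -1.6 93.5 -0.  -7.9] p [471.7 -79.2 217.6] f [ 0.1 -0.8 -0.2] tq [ 0.044  0.008 -0.021] op 85.5 yaw z 88.35 xaxis [ 0.001 -0.    -1.   ]
```

View pics/h5.png

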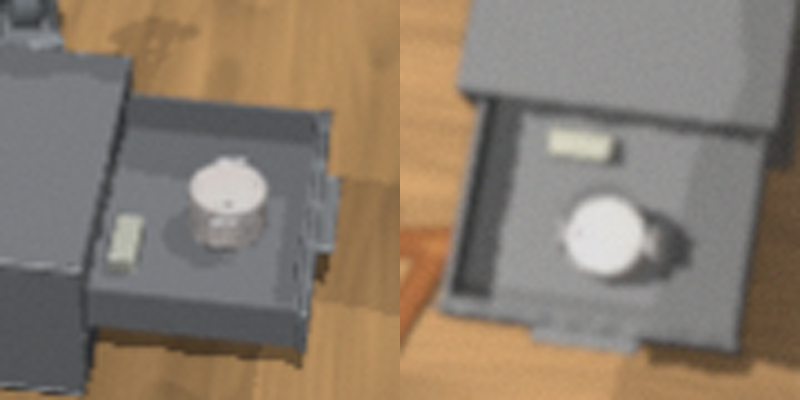

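View pics/top5.png

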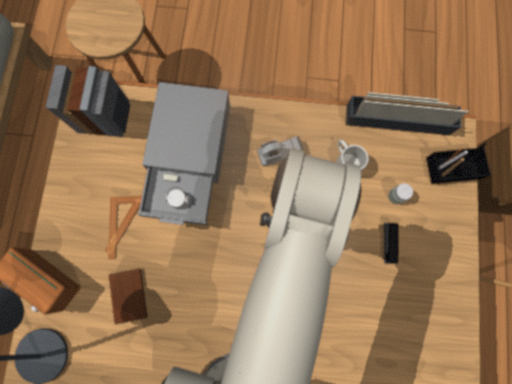

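The cap stands upright in the tray at top-view pixel (176,198), clear of the walls and the eraser. The tray, set square, stapler, mug and jar are where they were.

```bash
python3 -c "
from workcell import job_done; print(job_done())"
```

```text
the job is handed in; nothing more can be done
None
```

The canister is open and its cap stands upright in the pulled-out tray. I handed the job in at about 26 s of the 72 s allowed; no verdict was reported.

- **Opening:** I squeezed both tabs fully in at the 30 N grip setting (opening 53 mm). I then turned the cap anticlockwise to about 71°, where the stop showed as 0.22 N m, eased back 3.5° and lifted it straight off.
- **Placing:** I set the cap down at about (0.540, 0.240) m until I felt roughly 5 N of contact with the tray floor. I let go and moved the arm clear.
- **Last checks:** Wrist force was near zero after release. In both camera views the cap stood upright, away from the walls, the case and the eraser. The tray and the visible things on the desk looked unmoved. The arm partly hid the tape dispenser and the canister in the last full top view.
- **Where readings disagreed:** The stop came up gradually, with a sideways force of about 6.6 N on the tool, rather than as a sharp torque rise. One torque spike at about 41° was noise, since it vanished at rest. The tray's left and right edges read 5 to 32 mm differently in the two views, but its front and the eraser agreed to within a few millimetres.

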